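# Set the chill cabinet's sash to the loading height

## Task

Open the chill cabinet for loading: with the fingertips beneath its yellow-topped lip, gently push the leaning window up until the lip is level with the green clip on the right-hand post, never above the red clip on the left-hand post, and then leave the window there. Do not grip the lip, and leave the clips and everything standing on the table as they are.

Things in the scene. Friction and masses are not known exactly. Their poses are not given: they have to be found in the camera images.
- cabinet: Fixed steel and clear-plastic countertop chill cabinet, 410 mm wide, 270 mm deep, 470 mm tall. Origin on the table below the window's lip; x points into it (away from the robot at yaw 0), y to the left as the robot sees it, z up. Its plinth (top 130 mm above the table, on short feet) begins at x = 30 mm. Two aluminium posts, 34 mm wide, centred at y = +172 and -172 mm, lean back 30 degrees from vertical and guide the window.
- sash (a joint): How far the clear window has slid up along its posts, in m: 0 fully down, 0.2 at the top stop. The direction of sliding leans back 30 degrees from vertical: (0.5, 0, 0.866) in the cabinet's frame. The window is counterweighted: it stays where it is left, needs about 3 to 6 N along its slide to move slowly (more when pushed faster), and is stopped by friction when the push stops.
- lip_mark (a point): Centre of the lip, a ledge 304 mm wide (along y) and 20 mm thick along the slide, standing out 45 mm from the window at right angles to it (so towards the robot and 30 degrees upward). Its upper half is yellow, its lower half a black rubber pad. Axes: z along the slide (up and back), x square to the window and into the cabinet (down and back), y to the left. At sash = 0 this point is at x = 20.5 mm in the cabinet's frame, 160 mm above the table.
- lip_edge (a point): Middle of the front lower edge of the lip (the edge nearest the robot): 10 mm below lip_mark along z and 22.5 mm from it along -x, same axes. The underside of the lip runs from here 45 mm in +x to the window; below it the space is free down to the table in front of the plinth.
- lip_pad: The black rubber lower half of the lip, 10 mm thick, 304 mm wide; push here from beneath. Moves with the window. Its origin is the middle of the window's lower edge, on the lip's underside; same axes as lip_mark.
- lip_cap: The yellow upper half of the lip, 10 mm thick, 304 mm wide, on top of the black pad, set back 6 mm at the front; same origin and axes as lip_pad.
- green_clip_mark (a point): Centre of the green clip on the right-hand post (cabinet y = -172 mm): a block 20 mm tall along the slide, 34 mm wide and standing out 45 mm, like the lip. Same axes as lip_mark. The lip is level with it when lip_mark has the same z as this point along these axes: the clip's upper and lower faces then continue those of the lip.
- green_clip (a joint): Height of the green clip along its post, in m, on the same scale as joint sash: the lip is level with it when both are equal (between 0.07 and 0.155).
- red_clip_mark (a point): Centre of the red clip on the left-hand post (cabinet y = +172 mm), same shape and axes as the green one; it is the upper limit, 30 mm or more above the green one.
- bottle_a: Loose bystander: brown glass bottle with a steel cap, 62 mm in diameter, 200 mm tall; origin at the centre of its underside.
- bottle_b: Loose bystander: brown glass bottle with a red cap, 62 mm in diameter, 200 mm tall; origin at the centre of its underside.
- pan: Loose bystander: open steel food pan, 176 x 162 x 65 mm tall; origin at the centre of its underside.
- tub: Loose bystander: white lidded plastic tub with a blue lid, 168 x 118 x 87 mm tall; origin at the centre of its underside.
- jar: Loose bystander: small green glass jar with a brass lid, 64 mm in diameter, 70 mm tall, standing in front of the cabinet's left half; origin at the centre of its underside.
- spoon: Loose bystander: steel spoon lying in front of the cabinet's right half, about 20 mm high; origin at the centre of its underside.

How it is judged:
On the way, in this order (a step that is already met when the one before it is completed fails the run):
1. fingers press against the black underside of the lip (contact force between the fingers and lip_pad above 1 N), for 0.1 s.
2. the lip is level with the green clip (z of lip_mark in the frame of green_clip_mark between -0.008 and 0.008 m), for 0.2 s.
At the end, for the whole second after the job is handed in: The window rests, still, with its lip level with the green clip within 8 mm along the slide and below the red clip; both clips are where they were (6 mm) and the bystanders stand within 30 mm of their starts (all of step 2 and velocity of joint sash between -0.005 and 0.005 m/s and z of lip_mark in the frame of red_clip_mark below 0 m and distance of each of green_clip_mark, red_clip_mark from where it was at the start of the episode below 0.006 m and distance of each of bottle_a, bottle_b, pan, tub, jar, spoon from where it was at the start of the episode below 0.03 m and angle between each of bottle_a, bottle_b, pan, tub, jar's own z axis and vertical below 0.3 rad); the robot touches nothing.
It fails at once if the lip rose above the red clip (z of lip_mark in the frame of red_clip_mark above 0.002 m).
It fails at once if the lip was gripped between the fingers (pressed from above and below at once) (contact force between the fingers and lip_pad above 4 N and contact force between the fingers and lip_cap above 4 N).
It fails at once if the lip was pushed roughly (over 40 N) (contact force between the fingers and lip_pad above 40 N).
It fails at once if a clip was shifted (distance of any of green_clip_mark, red_clip_mark from where it was at the start of the episode above 0.006 m).
It fails at once if a bystander was moved, lifted or tipped (distance of any of bottle_a, bottle_b, pan, tub, jar, spoon from where it was at the start of the episode above 0.03 m or angle between any of bottle_a, bottle_b, pan, tub, jar's own z axis and vertical above 0.3 rad).
It also fails if it takes over 58 s, if anything falls off the work surface, if the arm or the gripper's body presses on something with over 40 N, if the wrist force passes 120 N, or if a joint passes its speed limit or range.

## Robot

A 6-joint arm with a two-finger parallel gripper is mounted at the origin on the work surface. World frame = base frame: x ahead of the robot, y to its left, z up, the work surface at z = 0. Lengths are in m, angles in rad, forces in N, time in s.
With the tool pointing down it reaches from about 0.35 to 0.975 m from the base axis. Payload 4.9 kg.
Tool frame: the origin (TCP) lies between the finger pads; the fingertips stand 8 mm ahead of it and the grasp point (between the pads) lies 11 mm behind it; z points along the fingers, y is the direction in which the jaws open and shut (so a half turn about z gives the same grasp; the last joint's range is limited). The gripper opens to 85 mm and grips with 20 to 120 N. Pads are 22 mm wide; open, the fingers measure 114 mm over their backs; the gripper's body (76 mm by 85 mm) begins 54 mm behind the grasp point. The pads swing forward as they close: fully open they stand 13 mm farther back than shut.
Start: joints at [1.004, 0.053, 1.613, -0, 1.476, -0.119], TCP at [0.271, 0.563, 0.239] pointing down, gripper open.
Joint ranges: [-3.01, 3.01], [-1.01, 2.22], [0.06, 2.58], [-1.02, 4.17], [0.09, 2.62], [-3.14, 3.14]. Speed limits (rad/s): [2.57, 2.57, 3.14, 3.14, 3.14, 3.14].

## Interface

Orientations are given as a rotation vector (axis times angle).
In Python, from station import ctrl gives the robot as it stands. The module is installed in compiled form; this text tells all that it offers.
- The arm moves only by the shell command python3 -m creep 'ROWS' [FORCE]. ROWS is JSON, a list of rows, each an object with "hand": the opening, from 0 (shut) to 1 (fully open); "translation": the shift along the tool's x, y, z in cm, a list of three; "delta_rot": the turn, a rotation vector about the tool's x, y, z in degrees, a list of three. A call has 1 to 8 rows; each row shifts and turns the commanded pose from where the row before left it, along the tool's axes as they then stand; what a row does not reach is not made up. A row lasts 1/8 s, in which the tool goes at most 62.5 mm and 10.7 degrees, less where a joint would pass 70% of its speed; a pose out of reach is approached as far as the arm can. A call with a gripper value outside its range is refused whole. The fingers move at their own pace and stop on an object; FORCE is the grip in N (left out, the last holds). Time passes only in rows, so rows that do not move let the fingers close. It gives the time, the measured TCP pose, the force and the opening at its end, in the units of the state.
- ctrl.get_obs(): the state, without advancing time (a new reading comes with each control period).
- ctrl.get_image(name): name is "scene" or "top"; returns (picture, depth): 480x640x3 uint8, red, green, blue; 480x640 float32, m along the optical axis (not along the pixel's ray), 0 where there is no reading.
- ctrl.calibration(name): a dict with "fx", "fy", "cx", "cy" (pixels), "dist" ([k1, k2, p1, p2, k3] as OpenCV has them; the pictures are not rectified), "T" (4x4, takes a point from camera to world coordinates). Camera axes: x right, y up, looking along -z (the intrinsics and any distortion apply to the point x, -y, -z); pixel columns grow to the right and rows downward; lengths in m; the calibration is good to about 2 mm. A picture is of the moment at which its call begins. calibration takes no time and is no camera call.
- ctrl.finish_job(): hands the job in, once; it reports no verdict.
The state is a dict: "t": time; "q": joint angles; "dq": joint speeds; "effort": joint torques, N m; "tool_pos": TCP position; "tool_rot": TCP orientation; "contact_force": force on the tool from outside, world axes, zero at the start; "wrist_torque": the same for the moment, N m; "opening": finger opening in m.
Only numpy, scipy, OpenCV 4.12 (cv2) and the standard library are available. Lean on these libraries where they do the work, as an engineer would, in place of code of your own. Each camera call takes 0.05 s, during which the arm holds its last target.

## Working session

There is one attempt and no reset: what is moved stays moved. The work goes in short steps, Python scripts to look and compute and a shell command to move; the robot and the scene stay as the last step left them, time stands still between calls to the robot, and variables do not carry over. Pictures are saved under pics/ and viewed, and the job is handed in when it is done.

```bash
mkdir -p pics; python3 - <<'E'
from station import ctrl
import cv2,numpy as np
for n in("scene","top"):
    im,d=ctrl.get_image(n); cv2.imwrite(f"pics/{n}0.png",im[:,:,::-1]); np.save(f"pics/{n}0.npy",d)
    np.save(f"pics/{n}0im.npy",im)
    print(ctrl.calibration(n))
print(ctrl.get_obs())
E
```

```text
{'fx': 465.93331887399154, 'fy': 465.93331887399154, 'cx': 319.7668799078958, 'cy': 231.44119494940583, 'dist': array([-0.07674052,  0.        ,  0.        ,  0.        ,  0.        ]), 'T': array([[-0.66271817, -0.64589342,  0.37898063,  1.01099811],
       [ 0.74879995, -0.57840354,  0.32364792,  0.43021864],
       [ 0.01016168,  0.49826803,  0.8669635 ,  1.1841163 ],
       [ 0.        ,  0.        ,  0.        ,  1.        ]])}
{'fx': 548.4115247920945, 'fy': 548.4115247920945, 'cx': 321.05498999238534, 'cy': 241.2205485419828, 'dist': array([-0.16316367,  0.        ,  0.        ,  0.        ,  0.        ]), 'T': array([[-0.01386196,  0.98951235, -0.14378161,  0.33909107],
       [-0.99986817, -0.0125014 ,  0.01036178,  0.04390681],
       [ 0.00845564,  0.14390629,  0.98955519,  1.50536432],
       [ 0.        ,  0.        ,  0.        ,  1.        ]])}
{'t': 0.1, 'q': array([ 1.00402086e+00,  5.33315398e-02,  1.61413872e+00, -1.32314512e-05,
        1.47598705e+00, -1.19030217e-01]), 'dq': array([ 0.00057445, -0.00179739, -0.0033857 , -0.00071306, -0.00105981,
       -0.00018211]), 'effort': array([ 8.39640711e-05, -3.94899917e+01, -3.71363854e+01, -1.14171733e-04,
        3.93843060e-03,  7.46400872e-06]), 'tool_pos': array([0.27031282, 0.5629243 , 0.23817144]), 'tool_rot': array([-6.97317742e-01, -3.06259430e+00,  2.76489518e-03]), 'contact_force': array([0.01665545, 1.12246789, 0.01686617]), 'wrist_torque': array([ 0.03364854, -0.02921465, -0.02895524]), 'opening': 0.08530353460268837}
```

View pics/scene0.png

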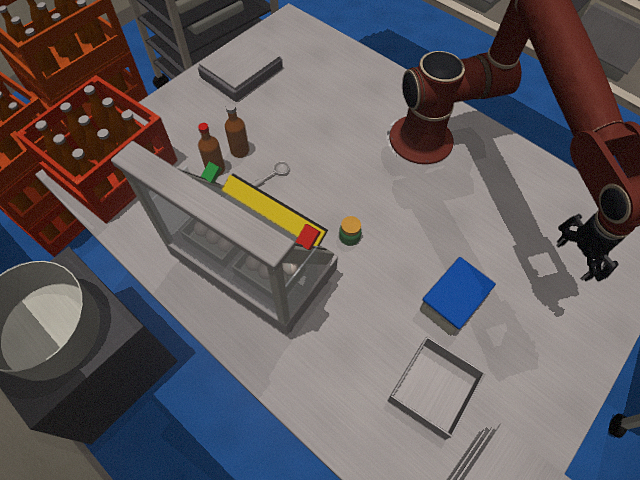

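View pics/top0.png

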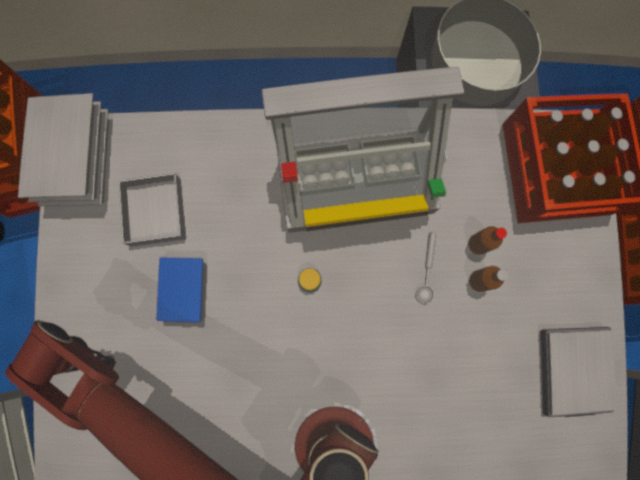

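The scene view shows the yellow lip at about (275,210), the green clip at (211,172), the red clip at (308,236), the jar at (350,230) and the spoon around (270,175). In the top view the lip spans (305,217) to (427,204), with the red clip at (289,172), the green clip at (436,187), the jar at (310,279) and the spoon from (424,296) to (432,235).

```bash
cat > h.py <<'E'
import cv2,numpy as np
from station import ctrl
def world(name,im,d):
    c=ctrl.calibration(name);K=np.array([[c['fx'],0,c['cx']],[0,c['fy'],c['cy']],[0,0,1]])
    v,u=np.mgrid[0:480,0:640]
    p=cv2.undistortPoints(np.stack([u,v],-1).reshape(-1,1,2).astype(float),K,c['dist']).reshape(480,640,2)
    P=np.stack([p[...,0]*d,-p[...,1]*d,-d],-1)
    return P@c['T'][:3,:3].T+c['T'][:3,3]
def masks(im):
    h=cv2.cvtColor(im,cv2.COLOR_RGB2HSV);H,S,V=[h[...,i].astype(int) for i in range(3)]
    return dict(yellow=(H>22)&(H<33)&(S>170)&(V>90),green=(H>50)&(H<75)&(S>150)&(V>60),red=((H<5)|(H>175))&(S>190)&(V>120))
E
python3 - <<'E'
from h import *
box={'scene':dict(yellow=(215,165,335,250),green=(195,155,225,190),red=(290,220,325,255)),'top':dict(yellow=(295,190,435,230),green=(422,172,450,200),red=(278,158,302,186))}
for n in('scene','top'):
    im=np.load(f'pics/{n}0im.npy');d=np.load(f'pics/{n}0.npy');W=world(n,im,d);M=masks(im)
    for k,b in box[n].items():
        m=np.zeros((480,640),bool);m[b[1]:b[3],b[0]:b[2]]=1;m&=M[k]&(d>0)
        p=W[m];print(n,k,len(p),np.median(p,0).round(4),'p5',np.percentile(p,3,axis=0).round(3),'p95',np.percentile(p,97,axis=0).round(3))
        c=p.mean(0);w=np.linalg.svd(p-c,full_matrices=False);print(c.round(4),w[2].round(3).tolist(),(w[1]/len(p)**.5).round(4))
    if n=='top':
        for nm,(u,v) in dict(jar=(310,279),sp1=(424,296),sp2=(432,235),botA=(500,275),botB=(500,233)).items():print(nm,W[v,u].round(3))
E
```

```text
scene yellow 1666 [ 0.6096 -0.0907  0.1862] p5 [ 0.579 -0.22   0.174] p95 [0.637 0.066 0.197]
[ 0.6091 -0.0912  0.186 ] [[-0.13, 0.991, 0.006], [-0.867, -0.117, 0.484], [0.48, 0.058, 0.875]] [0.0794 0.0131 0.0025]
scene green 168 [ 0.654  -0.2453  0.2419] p5 [ 0.636 -0.261  0.232] p95 [ 0.671 -0.231  0.252]
[ 0.6535 -0.2458  0.2415] [[0.853, 0.186, -0.488], [0.184, -0.982, -0.052], [-0.488, -0.045, -0.872]] [0.0121 0.0092 0.0022]
scene red 296 [0.6683 0.1029 0.3408] p5 [0.651 0.088 0.33 ] p95 [0.686 0.118 0.351]
[0.6686 0.1028 0.3406] [[0.866, 0.089, -0.493], [0.093, -0.996, -0.016], [-0.492, -0.032, -0.87]] [0.0125 0.0091 0.0017]
top yellow 1964 [ 0.6068 -0.0784  0.1883] p5 [ 0.577 -0.222  0.175] p95 [0.638 0.061 0.199]
[ 0.607  -0.0794  0.1876] [[-0.122, 0.993, 0.0], [-0.869, -0.107, 0.483], [0.479, 0.059, 0.876]] [0.087  0.0147 0.0029]
top green 118 [ 0.6526 -0.2462  0.2452] p5 [ 0.638 -0.258  0.235] p95 [ 0.668 -0.233  0.254]
[ 0.653  -0.2464  0.2447] [[-0.865, -0.069, 0.496], [0.096, -0.995, 0.029], [0.492, 0.073, 0.868]] [0.0107 0.0075 0.0019]
top red 138 [0.6664 0.0996 0.3439] p5 [0.652 0.087 0.334] p95 [0.684 0.113 0.354]
[0.667  0.0996 0.3438] [[-0.851, -0.072, 0.521], [0.102, -0.994, 0.03], [-0.516, -0.078, -0.853]] [0.0116 0.0078 0.0014]
jar [0.448 0.059 0.07 ]
sp1 [ 0.402 -0.254 -0.001]
sp2 [ 0.569 -0.279  0.018]
botA [ 0.44  -0.404  0.201]
botB [ 0.545 -0.413  0.193]
```

```bash
cat > log.py <<'E'
from h import *
import json
o=ctrl.get_obs();open('log.jsonl','a').write(json.dumps({k:np.asarray(v).tolist() for k,v in o.items()})+'\n')
from scipy.spatial.transform import Rotation as R
print('t',o['t'],'q',o['q'].round(3),'p',o['tool_pos'].round(4),'\n',R.from_rotvec(o['tool_rot']).as_matrix().round(3),'F',o['contact_force'].round(2),'op',round(o['opening'],4))
E
python3 log.py
python3 -m creep '[{"hand":0,"translation":[0,0,-2],"delta_rot":[-10,0,0]},{"hand":0,"translation":[0,0,-2],"delta_rot":[-10,0,0]},{"hand":0,"translation":[0,0,0],"delta_rot":[0,0,0]}]' 40; python3 log.py
python3 -m creep '[{"hand":0,"translation":[0,3,0],"delta_rot":[-10,0,0]},{"hand":0,"translation":[0,3,0],"delta_rot":[-10,0,0]},{"hand":0,"translation":[0,0,0],"delta_rot":[0,0,0]}]' 40; python3 log.py
python3 -m creep '[{"hand":0,"translation":[4,0,0],"delta_rot":[0,0,10]},{"hand":0,"translation":[4,0,0],"delta_rot":[0,0,10]},{"hand":0,"translation":[0,0,0],"delta_rot":[0,0,0]}]' 40; python3 log.py
python3 -m creep '[{"hand":0,"translation":[0,0,-5],"delta_rot":[0,-10,0]},{"hand":0,"translation":[0,0,-5],"delta_rot":[0,-10,0]},{"hand":0,"translation":[0,0,0],"delta_rot":[0,0,0]}]' 40; python3 log.py
```

```text
t 0.1 q [ 1.004  0.053  1.614 -0.     1.476 -0.119] p [0.2703 0.5629 0.2382] 
 [[-0.901  0.433 -0.001]
 [ 0.433  0.901 -0.002]
 [ 0.    -0.002 -1.   ]] F [0.02 1.12 0.02] op 0.0853
t: 0.48
tool_pos: [0.2682, 0.5588, 0.2794]
tool_rot: [0.671, 2.944, 0.52]
contact_force: [-0.2, 0.2, 0.0]
opening: 0.0323
t 0.475 q [ 0.982 -0.197  1.811  0.052  1.182 -0.152] p [0.2682 0.5588 0.2794] 
 [[-0.901  0.407  0.148]
 [ 0.433  0.847  0.309]
 [-0.     0.342 -0.94 ]] F [-0.22  0.2   0.01] op 0.0323
t: 0.85
tool_pos: [0.2923, 0.6086, 0.3021]
tool_rot: [0.627, 2.751, 0.993]
contact_force: [0.3, 0.4, 0.3]
opening: 0.0001
t 0.85 q [ 0.974 -0.249  1.893  0.131  0.815 -0.204] p [0.2923 0.6086 0.3021] 
 [[-0.901  0.334  0.276]
 [ 0.433  0.694  0.576]
 [ 0.001  0.638 -0.77 ]] F [0.33 0.44 0.25] op 0.0001
t: 1.23
tool_pos: [0.2237, 0.6481, 0.3082]
tool_rot: [1.113, 2.7, 1.055]
contact_force: [-0.9, 0.3, 0.2]
opening: -0.0001
t 1.225 q [ 1.132 -0.222  1.861 -0.005  0.808  0.345] p [0.2237 0.6481 0.3082] 
 [[-0.742  0.611  0.276]
 [ 0.636  0.512  0.577]
 [ 0.211  0.604 -0.769]] F [-0.91  0.33  0.16] op -0.0001
t: 1.6
tool_pos: [0.1901, 0.5966, 0.3921]
tool_rot: [1.171, 2.421, 0.786]
contact_force: [0.1, 0.3, 0.1]
opening: 0.0003
t 1.6 q [ 1.326 -0.267  1.751 -0.471  1.184  0.73 ] p [0.1901 0.5966 0.3921] 
 [[-0.603  0.608  0.516]
 [ 0.795  0.508  0.332]
 [-0.06   0.61  -0.79 ]] F [0.13 0.33 0.07] op 0.0003
```

```bash
cat > kin.py <<'E'
import numpy as np,json,itertools
from scipy.spatial.transform import Rotation as R
D=[json.loads(l) for l in open('log.jsonl')]
Rz=lambda a:R.from_euler('z',a).as_matrix();Ry=lambda a:R.from_euler('y',a).as_matrix()
def chain(q,s4,s6,c):
    A=[Rz(q[0])];A.append(A[-1]@Ry(q[1]));A.append(A[-1]@Ry(q[2]));A.append(A[-1]@Rz(s4*q[3]));A.append(A[-1]@Ry(q[4]));A.append(A[-1]@Rz(s6*q[5]+c));return A
best=None
for s4,s6 in itertools.product((1,-1),(1,-1)):
  for c in np.arange(4)*np.pi/2:
    e=max(R.from_matrix(chain(d['q'],s4,s6,c)[-1].T@R.from_rotvec(d['tool_rot']).as_matrix()).magnitude() for d in D)
    if best is None or e<best[0]:best=(e,s4,s6,c)
S=best[1:]
def cols(A): # params: t0 xyz, t1 x,z ; t2 x,z ; wrist y4(x after j4), tool z
    return np.column_stack([A[0],A[1][:,2],A[2][:,0],A[2][:,2],A[4][:,0],A[5][:,2]])
def cols(A): return np.column_stack([A[0],A[1][:,2],A[2][:,0],A[2][:,2],A[5][:,2]])
M=np.vstack([cols(chain(d['q'],*S)) for d in D]);b=np.concatenate([d['tool_pos'] for d in D])
X,res,rk,sv=np.linalg.lstsq(M,b,rcond=None)
def fk(q):
    A=chain(q,*S);return cols(A)@X,A[-1]
if __name__=='__main__':print(best,X.round(4),np.abs(M@X-b).max(),sv.round(3))
E
python3 kin.py
```

```text
(6.384090045207361e-16, 1, 1, np.float64(1.5707963267948966)) [-0.      0.0742  0.238   0.4264  0.0957  0.6099  0.2715] 4.996003610813204e-16 [4.41  3.189 2.239 0.577 0.147 0.102 0.089]
```

```bash
cat > geo.py <<'E'
import numpy as np
yaw=0.124
cx=np.array([np.cos(yaw),np.sin(yaw),0]);Y=np.array([-np.sin(yaw),np.cos(yaw),0]);ez=np.array([0,0,1.])
Z=.5*cx+.866*ez;X=.866*cx-.5*ez
# top-of-lip mean measured: yellow cap centre (3mm inward of lip centre), 10mm above
ycap=np.array([.608,-.079,.187])
lip=ycap-.010*Z-.003*X   # lip_mark now
edge=lip-.010*Z-.0225*X
E
cat > ik.py <<'E'
from kin import *;from geo import *
from scipy.optimize import least_squares
lo=np.array([-3.01,-1.01,.06,-1.02,.09,-3.14]);hi=np.array([3.01,2.22,2.58,4.17,2.62,3.14])
def ik(p,Rm,q0):
    f=lambda q:np.concatenate([(fk(q)[0]-p)*5,(R.from_matrix(Rm.T@fk(q)[1]).as_rotvec())])
    return least_squares(f,np.clip(q0,lo+.01,hi-.01),bounds=(lo,hi))
rng=np.random.default_rng(0)
if __name__=='__main__':
  print('lip',lip,'edge',edge)
  for tilt in (0,-20,20):
   for phi in range(-90,91,30):
    for sx in ('x','-x','y','-y'):
     zt=np.cos(np.radians(phi))*X+np.sin(np.radians(phi))*Y
     zt=np.cos(np.radians(tilt))*zt+np.sin(np.radians(tilt))*Z
     up=np.cross(np.cross(zt,Z),zt);up/=np.linalg.norm(up)
     a=up if sx[-1]=='x' else None
     if sx=='x':Rm=np.column_stack([up,np.cross(zt,up),zt])
     if sx=='-x':Rm=np.column_stack([-up,np.cross(zt,-up),zt])
     if sx=='y':Rm=np.column_stack([np.cross(up,zt),up,zt])
     if sx=='-y':Rm=np.column_stack([np.cross(-up,zt),-up,zt])
     tip=edge+.025*X-.012*Z
     p=tip-.008*zt
     for k in range(25):
        s=ik(p,Rm,rng.uniform(lo,hi))
        if s.cost<1e-8:
            s2=ik(p+.07*Z,Rm,s.x);s3=ik(p-.03*Z,Rm,s.x)
            print(tilt,phi,sx,s.x.round(2),s2.cost<1e-8,s3.cost<1e-8);break
E
python3 ik.py
```

```text
lip [ 0.60046034 -0.07993974  0.17984   ] edge [ 0.57616334 -0.0829681   0.18243   ]
0 0 x [-0.51 -0.38  2.37  1.24  0.57  0.03] True True
0 0 -x [-0.51 -0.38  2.37  1.24  0.57 -3.11] True False
0 0 y [-0.51 -0.38  2.37  1.24  0.57 -1.54] True True
0 0 -y [-0.51 -0.38  2.37  1.24  0.57  1.6 ] True True
0 30 x [-0.71 -0.05  2.13  1.24  1.23 -0.14] True True
0 30 -x [-0.71 -0.05  2.13  1.24  1.23  3.  ] True True
0 30 y [-0.71 -0.05  2.13  1.24  1.23 -1.71] True True
0 30 -y [-0.71 -0.05  2.13  1.24  1.23  1.43] True True
0 60 x [-0.71  0.33  1.81  1.15  1.73 -0.19] True True
0 60 -x [-0.71  0.33  1.81  1.15  1.73  2.95] True True
0 60 y [-0.71  0.33  1.81  1.15  1.73 -1.76] True True
0 60 -y [-0.71  0.33  1.81  1.15  1.73  1.38] True True
0 90 x [-0.62  0.66  1.49  1.1   2.17 -0.21] True True
0 90 -x [-0.62  0.66  1.49  1.1   2.17  2.93] True True
0 90 y [-0.62  0.66  1.49  1.1   2.17 -1.78] True True
0 90 -y [-0.62  0.66  1.49  1.1   2.17  1.36] True True
-20 -30 x [-0.1  -0.29  2.2  -0.63  0.61  2.12] True True
-20 -30 -x [-0.1  -0.29  2.2  -0.63  0.61 -1.02] True True
-20 -30 y [-0
[... 1450 characters left out ...]
 0.78  0.8 ] True True
20 30 x [-0.76  0.08  2.21  1.62  1.35 -0.46] True True
20 30 -x [-0.76  0.08  2.21  1.62  1.35  2.69] True True
20 30 y [-0.76  0.08  2.21  1.62  1.35 -2.03] True True
20 30 -y [-0.76  0.08  2.21  1.62  1.35  1.11] True True
20 60 x [-0.75  0.42  1.89  1.44  1.8  -0.3 ] True True
20 60 -x [-0.75  0.42  1.89  1.44  1.8   2.84] True True
20 60 y [-0.75  0.42  1.89  1.44  1.8  -1.87] True True
20 60 -y [-0.75  0.42  1.89  1.44  1.8   1.27] True True
20 90 x [-0.65  0.72  1.59  1.39  2.21 -0.15] True True
20 90 -x [-0.65  0.72  1.59  1.39  2.21  2.99] True True
20 90 y [-0.65  0.72  1.59  1.39  2.21 -1.72] True True
20 90 -y [-0.65  0.72  1.59  1.39  2.21  1.42] True True
```

```bash
cat > plan.py <<'E'
from ik import *
from station import ctrl
ph=np.radians(30);zt=np.cos(ph)*X+np.sin(ph)*Y
RT=np.column_stack([Z/np.linalg.norm(Z),np.cross(Z,zt),zt])
push=edge+.018*X-.011*Z-.008*zt   # TCP at first touch
def rows(way,n,o=None):
    """way: list of (p,R) ; n rows each; prints rounded rows, sim"""
    o=o or ctrl.get_obs();p=o['tool_pos'].copy();Rm=R.from_rotvec(o['tool_rot']).as_matrix();q=o['q'].copy()
    for (pt,Rt),k in zip(way,n):
        for i in range(k,0,-1):
            dt=Rm.T@((pt-p)/i)*100;dr=np.degrees(R.from_matrix(Rm.T@Rt).as_rotvec())/i
            dt=dt.round(1);dr=dr.round(1)
            p=p+Rm@dt/100;Rm=Rm@R.from_rotvec(np.radians(dr)).as_matrix()
            s=ik(p,Rm,q);dq=np.abs(s.x-q).max();q=s.x
            print('{"hand":0,"translation":%s,"delta_rot":%s},'%(dt.tolist(),dr.tolist()),'#',p.round(3),'|r|%.1f'%np.linalg.norm(dr),'q',q.round(2),'dq%.2f'%dq,'BAD' if s.cost>1e-8 else '')
    print('end err',(p-pt).round(4),R.from_matrix(Rm.T@Rt).magnitude())
E
python3 - <<'E'
from plan import *
o=ctrl.get_obs();R0=R.from_rotvec(o['tool_rot']);dR=(R0.inv()*R.from_matrix(RT)).as_rotvec();print(np.degrees(np.linalg.norm(dR)))
pre=push-.07*zt-.015*Z;print('push',push,'pre',pre)
f=lambda a:(R0*R.from_rotvec(a*dR)).as_matrix()
rows([(np.array([.40,.38,.40]),f(.35)),(np.array([.47,.05,.36]),f(.75)),(pre,RT)],[8,8,8])
E
```

```text
Traceback (most recent call last):
  File "scipy/spatial/transform/_rotation.pyx", line 1143, in scipy.spatial.transform._rotation.Rotation.from_matrix
ValueError: Non-positive determinant (left-handed or null coordinate frame) in rotation matrix 0: [[ 0.49617184 -0.53678281  0.68237832]
 [ 0.0618426   0.8057836   0.58892006]
 [ 0.86601905  0.25       -0.4330127 ]].
```

```bash
sed -i 's/np.cross(Z,zt),zt/np.cross(zt,Z),zt/' plan.py
python3 - <<'E'
from plan import *
o=ctrl.get_obs();R0=R.from_rotvec(o['tool_rot']);dR=(R0.inv()*R.from_matrix(RT)).as_rotvec();print(np.degrees(np.linalg.norm(dR)))
pre=push-.07*zt-.015*Z;print('push',push,'pre',pre)
f=lambda a:(R0*R.from_rotvec(a*dR)).as_matrix()
rows([(np.array([.40,.38,.40]),f(.35)),(np.array([.47,.05,.36]),f(.75)),(pre,RT)],[8,8,8])
E
```

```text
108.9093431678982
push [ 0.58071485 -0.08643176  0.1673681 ] pre [ 0.52550596 -0.12858378  0.18468899]
{"hand":0,"translation":[-3.7, 0.3, 0.4],"delta_rot":[-0.6, 1.2, 4.6]}, # [0.216 0.57  0.393] |r|4.8 q [ 1.25 -0.34  1.81 -0.42  1.14  0.73] dq0.07 
{"hand":0,"translation":[-3.7, 0.6, 0.3],"delta_rot":[-0.6, 1.2, 4.6]}, # [0.243 0.543 0.394] |r|4.8 q [ 1.17 -0.41  1.86 -0.37  1.11  0.72] dq0.08 
{"hand":0,"translation":[-3.7, 0.9, 0.2],"delta_rot":[-0.6, 1.2, 4.5]}, # [0.269 0.516 0.396] |r|4.7 q [ 1.08 -0.47  1.91 -0.3   1.07  0.69] dq0.09 
{"hand":0,"translation":[-3.6, 1.1, 0.2],"delta_rot":[-0.6, 1.3, 4.6]}, # [0.295 0.488 0.396] |r|4.8 q [ 0.99 -0.53  1.95 -0.22  1.04  0.65] dq0.10 
{"hand":0,"translation":[-3.5, 1.4, 0.1],"delta_rot":[-0.6, 1.2, 4.5]}, # [0.321 0.461 0.397] |r|4.7 q [ 0.88 -0.59  1.99 -0.13  1.02  0.6 ] dq0.10 
{"hand":0,"translation":[-3.4, 1.7, 0.0],"delta_rot":[-0.6, 1.3, 4.6]}, # [0.347 0.434 0.398] |r|4.8 q [ 0.77 -0.63  2.02 -0.02  1.    0.54] dq0.11 
{"hand":0,"translation":[-3.2, 2.0, 0.0],"delta_rot":[-0.6, 1.2, 4.5]}, # [0.374 0.407 0.399] |r|4.7 q 
[... 1955 characters left out ...]
.5   2.26  1.08  1.43 -0.06] dq0.08 
{"hand":0,"translation":[-2.3, 2.3, 0.2],"delta_rot":[-0.4, 0.9, 3.2]}, # [ 0.505 -0.061  0.25 ] |r|3.3 q [-0.79 -0.42  2.25  1.11  1.42 -0.09] dq0.09 
{"hand":0,"translation":[-2.1, 2.4, 0.1],"delta_rot":[-0.5, 0.9, 3.2]}, # [ 0.512 -0.084  0.228] |r|3.4 q [-0.82 -0.33  2.23  1.12  1.41 -0.11] dq0.09 
{"hand":0,"translation":[-2.0, 2.5, 0.1],"delta_rot":[-0.5, 0.8, 3.3]}, # [ 0.518 -0.106  0.206] |r|3.4 q [-0.85 -0.24  2.21  1.14  1.4  -0.13] dq0.09 
{"hand":0,"translation":[-1.8, 2.6, 0.1],"delta_rot":[-0.4, 0.9, 3.3]}, # [ 0.525 -0.129  0.185] |r|3.4 q [-0.87 -0.15  2.18  1.16  1.39 -0.14] dq0.09 
end err [-0.0002  0.      0.0003] 0.0009491743878028639
```

```bash

python3 - <<'E'
from plan import *
o=ctrl.get_obs();R0=R.from_rotvec(o['tool_rot']);dR=(R0.inv()*R.from_matrix(RT)).as_rotvec()
pre=push-.07*zt-.015*Z
f=lambda a:(R0*R.from_rotvec(a*dR)).as_matrix()
rows([(np.array([.44,.38,.40]),f(.35)),(np.array([.52,.05,.36]),f(.75)),(pre,RT)],[8,8,8])
E
```

```text
{"hand":0,"translation":[-4.0, 0.6, 0.6],"delta_rot":[-0.6, 1.2, 4.6]}, # [0.221 0.57  0.393] |r|4.8 q [ 1.24 -0.34  1.81 -0.42  1.14  0.72] dq0.08 
{"hand":0,"translation":[-4.0, 0.9, 0.6],"delta_rot":[-0.6, 1.2, 4.6]}, # [0.252 0.543 0.394] |r|4.8 q [ 1.15 -0.4   1.86 -0.36  1.1   0.7 ] dq0.09 
{"hand":0,"translation":[-3.9, 1.2, 0.5],"delta_rot":[-0.6, 1.2, 4.5]}, # [0.283 0.516 0.395] |r|4.7 q [ 1.05 -0.46  1.9  -0.28  1.06  0.66] dq0.10 
{"hand":0,"translation":[-3.8, 1.5, 0.4],"delta_rot":[-0.6, 1.3, 4.6]}, # [0.314 0.489 0.396] |r|4.8 q [ 0.95 -0.51  1.94 -0.19  1.03  0.61] dq0.11 
{"hand":0,"translation":[-3.7, 1.8, 0.4],"delta_rot":[-0.6, 1.2, 4.5]}, # [0.346 0.462 0.397] |r|4.7 q [ 0.84 -0.55  1.97 -0.09  1.    0.55] dq0.11 
{"hand":0,"translation":[-3.6, 2.1, 0.3],"delta_rot":[-0.6, 1.3, 4.6]}, # [0.377 0.435 0.397] |r|4.8 q [ 0.72 -0.58  1.99  0.02  0.98  0.48] dq0.12 
{"hand":0,"translation":[-3.4, 2.4, 0.2],"delta_rot":[-0.6, 1.2, 4.5]}, # [0.409 0.407 0.399] |r|4.7 q [ 0.6  -0.59  2.    0.14  0.97  0.41] dq0.12 
{"hand":0,"translation":[-3.2, 2.7, 0.2],"delta_rot":[-0.
[... 1862 characters left out ...]
 2.21  1.09  1.38 -0.06] dq0.05 
{"hand":0,"translation":[-2.5, 1.9, -0.2],"delta_rot":[-0.4, 0.9, 3.2]}, # [ 0.524 -0.062  0.251] |r|3.3 q [-0.75 -0.37  2.21  1.11  1.38 -0.09] dq0.07 
{"hand":0,"translation":[-2.4, 2.0, -0.3],"delta_rot":[-0.5, 0.9, 3.2]}, # [ 0.524 -0.084  0.229] |r|3.4 q [-0.8  -0.3   2.21  1.13  1.39 -0.11] dq0.07 
{"hand":0,"translation":[-2.3, 2.1, -0.3],"delta_rot":[-0.5, 0.8, 3.3]}, # [ 0.525 -0.106  0.207] |r|3.4 q [-0.83 -0.23  2.2   1.15  1.39 -0.13] dq0.07 
{"hand":0,"translation":[-2.1, 2.3, -0.3],"delta_rot":[-0.4, 0.9, 3.3]}, # [ 0.526 -0.129  0.185] |r|3.4 q [-0.87 -0.15  2.18  1.16  1.39 -0.14] dq0.08 
end err [ 0.0003 -0.0004  0.0002] 0.0009491743878028639
```

```bash
python3 -m creep '[{"hand":0,"translation":[-4.0,0.6,0.6],"delta_rot":[-0.6,1.2,4.6]},{"hand":0,"translation":[-4.0,0.9,0.6],"delta_rot":[-0.6,1.2,4.6]},{"hand":0,"translation":[-3.9,1.2,0.5],"delta_rot":[-0.6,1.2,4.5]},{"hand":0,"translation":[-3.8,1.5,0.4],"delta_rot":[-0.6,1.3,4.6]},{"hand":0,"translation":[-3.7,1.8,0.4],"delta_rot":[-0.6,1.2,4.5]},{"hand":0,"translation":[-3.6,2.1,0.3],"delta_rot":[-0.6,1.3,4.6]},{"hand":0,"translation":[-3.4,2.4,0.2],"delta_rot":[-0.6,1.2,4.5]},{"hand":0,"translation":[-3.2,2.7,0.2],"delta_rot":[-0.6,1.3,4.6]}]'
python3 -m creep '[{"hand":0,"translation":[-4.0,0.9,-1.2],"delta_rot":[-0.7,1.4,5.2]},{"hand":0,"translation":[-3.9,1.2,-1.3],"delta_rot":[-0.7,1.4,5.2]},{"hand":0,"translation":[-3.7,1.6,-1.4],"delta_rot":[-0.7,1.4,5.2]},{"hand":0,"translation":[-3.5,2.0,-1.4],"delta_rot":[-0.7,1.4,5.2]},{"hand":0,"translation":[-3.3,2.3,-1.5],"delta_rot":[-0.7,1.4,5.2]},{"hand":0,"translation":[-3.0,2.6,-1.5],"delta_rot":[-0.7,1.4,5.2]},{"hand":0,"translation":[-2.8,2.9,-1.6],"delta_rot":[-0.7,1.4,5.2]},{"hand":0,"translation":[-2.4,3.1,-1.6],"delta_rot":[-0.7,1.5,5.3]}]'; python3 log.py
```

```text
t: 2.6
tool_pos: [0.4427, 0.3754, 0.393]
tool_rot: [1.95, 2.105, 1.183]
contact_force: [0.4, -0.1, 0.3]
opening: -0.0003
t: 3.6
tool_pos: [0.5198, 0.0441, 0.3551]
tool_rot: [-2.254, -1.116, -1.304]
contact_force: [0.5, 0.6, 0.7]
opening: 0.0001
t 3.6 q [-0.515 -0.602  2.16   0.982  1.352  0.025] p [0.5198 0.0441 0.3551] 
 [[ 0.283  0.752  0.595]
 [ 0.472 -0.65   0.596]
 [ 0.835  0.113 -0.539]] F [0.47 0.6  0.69] op 0.0001
```

```bash
python3 -m creep '[{"hand":0,"translation":[-2.9,1.2,-0.1],"delta_rot":[-0.4,0.9,3.3]},{"hand":0,"translation":[-2.8,1.4,-0.2],"delta_rot":[-0.4,0.9,3.3]},{"hand":0,"translation":[-2.7,1.6,-0.2],"delta_rot":[-0.4,0.9,3.2]},{"hand":0,"translation":[-2.6,1.7,-0.2],"delta_rot":[-0.5,0.9,3.3]},{"hand":0,"translation":[-2.5,1.9,-0.2],"delta_rot":[-0.4,0.9,3.2]},{"hand":0,"translation":[-2.4,2.0,-0.3],"delta_rot":[-0.5,0.9,3.2]},{"hand":0,"translation":[-2.3,2.1,-0.3],"delta_rot":[-0.5,0.8,3.3]},{"hand":0,"translation":[-2.1,2.3,-0.3],"delta_rot":[-0.4,0.9,3.3]}]'; python3 log.py; python3 - <<'E'
from h import *
for n in('scene','top'):
    im,d=ctrl.get_image(n);np.save(f'pics/{n}1im.npy',im);np.save(f'pics/{n}1.npy',d)
    c=im[130:290,170:410] if n=='scene' else im[130:350,230:530]
    cv2.imwrite(f'pics/{n}1.png',cv2.resize(c[:,:,::-1],None,fx=2.6,fy=2.6))
E
```

```text
t: 4.6
tool_pos: [0.5236, -0.1343, 0.1797]
tool_rot: [-2.253, -0.485, -1.272]
contact_force: [-0.1, 0.7, 0.0]
opening: -0.0002
t 4.6 q [-0.881 -0.139  2.181  1.157  1.385 -0.154] p [ 0.5236 -0.1343  0.1797] 
 [[ 0.499  0.531  0.685]
 [ 0.06  -0.809  0.584]
 [ 0.864 -0.251 -0.436]] F [-0.08  0.72  0.03] op -0.0002
```

View pics/scene1.png

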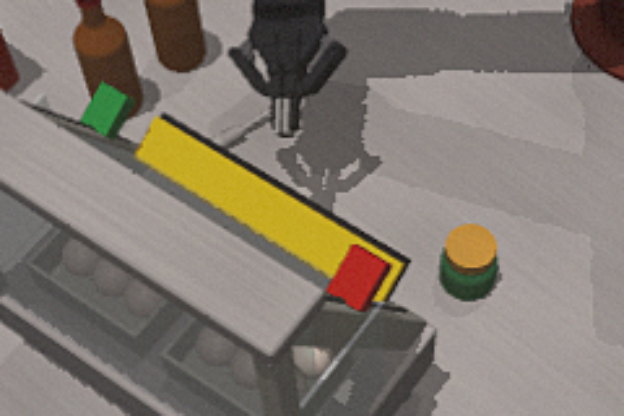

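View pics/top1.png

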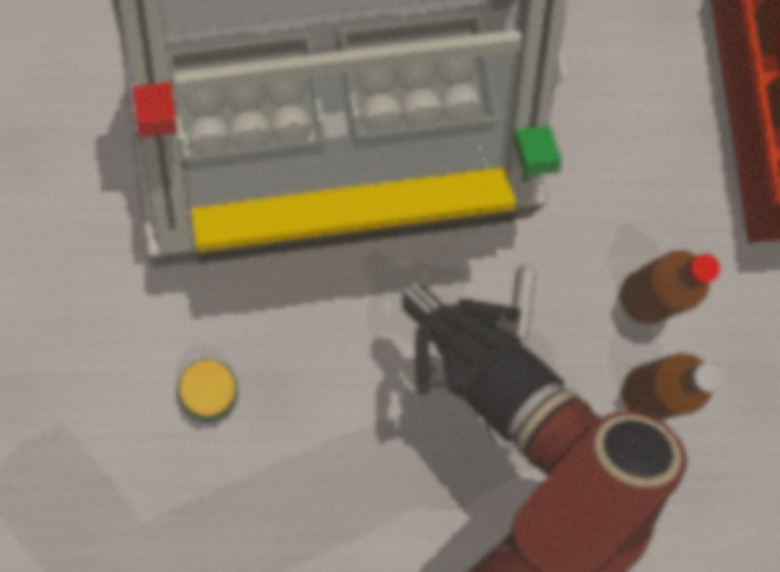

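The fingertips are at (285,130) in the scene crop and (410,292) in the top crop. They are in front of and below the lip, clear of the spoon and the jar. Next I let the arm settle and move in.

```bash
python3 -m creep '[{"hand":0,"translation":[0,0,0],"delta_rot":[0,0,0]},{"hand":0,"translation":[0,0,0],"delta_rot":[0,0,0]}]'; python3 log.py; python3 - <<'E'
from plan import *
o=ctrl.get_obs();Rm=R.from_rotvec(o['tool_rot']).as_matrix()
print('to push -10mm Z, tool cm',(Rm.T@(push-.010*Z-o['tool_pos'])*100).round(2))
from h import *
for n in('scene','top'):
    d=np.load(f'pics/{n}1.npy');W=world(n,None,d);q=(W-push).reshape(-1,3)
    m=(np.linalg.norm(W-o['tool_pos'],axis=-1)<.03)
    P=(W[m]-o['tool_pos'])@Rm;print(n,len(P),P.min(0).round(3),P.max(0).round(3))
E
```

```text
t: 4.95
tool_pos: [0.5244, -0.1326, 0.1821]
tool_rot: [-2.253, -0.492, -1.272]
contact_force: [0.2, 0.3, 1.1]
opening: -0.0002
t 4.95 q [-0.877 -0.145  2.181  1.156  1.385 -0.151] p [ 0.5244 -0.1326  0.1821] 
 [[ 0.498  0.534  0.684]
 [ 0.064 -0.809  0.585]
 [ 0.865 -0.247 -0.437]] F [0.23 0.31 1.15] op -0.0002
to push -10mm Z, tool cm [ 0.82 -0.36  7.2 ]
scene 148 [-0.012 -0.014 -0.028] [0.013 0.014 0.01 ]
top 154 [-0.011 -0.014 -0.03 ] [0.012 0.016 0.009]
```

```bash
python3 -m creep '[{"hand":0,"translation":[0,0,1.2],"delta_rot":[0,0,0]},{"hand":0,"translation":[0,0,1.2],"delta_rot":[0,0,0]},{"hand":0,"translation":[0.2,-0.1,1.2],"delta_rot":[0,0,0]},{"hand":0,"translation":[0.2,-0.1,1.2],"delta_rot":[0,0,0]},{"hand":0,"translation":[0.1,-0.1,1.2],"delta_rot":[0,0,0]},{"hand":0,"translation":[0,0,1.2],"delta_rot":[0,0,0]},{"hand":0,"translation":[0,0,0],"delta_rot":[0,0,0]},{"hand":0,"translation":[0,0,0],"delta_rot":[0,0,0]}]'; python3 log.py; python3 - <<'E'
from plan import *
o=ctrl.get_obs();Rm=R.from_rotvec(o['tool_rot']).as_matrix()
print('to touch, tool cm',(Rm.T@(push-o['tool_pos'])*100).round(2))
E
```

```text
t: 5.95
tool_pos: [0.5744, -0.0878, 0.1548]
tool_rot: [-2.254, -0.489, -1.27]
contact_force: [0.1, -0.2, -0.3]
opening: -0.0001
t 5.95 q [-0.727 -0.056  2.156  1.23   1.239 -0.159] p [ 0.5744 -0.0878  0.1548] 
 [[ 0.499  0.533  0.683]
 [ 0.063 -0.809  0.585]
 [ 0.864 -0.249 -0.437]] F [ 0.12 -0.16 -0.27] op -0.0001
to touch, tool cm [ 1.41 -0.09 -0.04]
```

Now I creep upward to first contact.

```bash
python3 -m creep '[{"hand":0,"translation":[0.3,0,0],"delta_rot":[0,0,0]},{"hand":0,"translation":[0.3,0,0],"delta_rot":[0,0,0]},{"hand":0,"translation":[0.3,0,0],"delta_rot":[0,0,0]},{"hand":0,"translation":[0.2,0,0],"delta_rot":[0,0,0]},{"hand":0,"translation":[0.2,0,0],"delta_rot":[0,0,0]}]'; python3 log.py;python3 -m creep '[{"hand":0,"translation":[0.2,0,0],"delta_rot":[0,0,0]},{"hand":0,"translation":[0.2,0,0],"delta_rot":[0,0,0]},{"hand":0,"translation":[0.2,0,0],"delta_rot":[0,0,0]},{"hand":0,"translation":[0.2,0,0],"delta_rot":[0,0,0]}]'; python3 log.py
```

```text
t: 6.58
tool_pos: [0.5809, -0.087, 0.1663]
tool_rot: [-2.254, -0.489, -1.271]
contact_force: [0.4, 0.3, -0.9]
opening: -0.0
t 6.575 q [-0.716 -0.066  2.141  1.226  1.238 -0.132] p [ 0.5809 -0.087   0.1663] 
 [[ 0.499  0.533  0.683]
 [ 0.063 -0.809  0.585]
 [ 0.864 -0.249 -0.437]] F [ 0.42  0.28 -0.85] op -0.0
t: 7.08
tool_pos: [0.5847, -0.0864, 0.1727]
tool_rot: [-2.254, -0.489, -1.27]
contact_force: [-2.8, -1.9, -1.8]
opening: -0.0001
t 7.075 q [-0.71  -0.071  2.132  1.224  1.238 -0.116] p [ 0.5847 -0.0864  0.1727] 
 [[ 0.5    0.533  0.683]
 [ 0.063 -0.809  0.585]
 [ 0.864 -0.249 -0.438]] F [-2.79 -1.92 -1.84] op -0.0001
```

```bash
cat > look.py <<'E'
import sys
from h import *;from geo import *
tag=sys.argv[1]
for n in('scene','top'):
    im,d=ctrl.get_image(n);np.save(f'pics/{n}{tag}im.npy',im);np.save(f'pics/{n}{tag}.npy',d)
    c=im[130:290,170:410] if n=='scene' else im[130:350,230:530]
    cv2.imwrite(f'pics/{n}{tag}.png',cv2.resize(c[:,:,::-1],None,fx=2.6,fy=2.6))
    W=world(n,im,d);M=masks(im);r={}
    b=dict(scene=(180,120,345,260),top=(270,120,455,235))[n]
    roi=np.zeros((480,640),bool);roi[b[1]:b[3],b[0]:b[2]]=1
    for k in M:
        p=W[M[k]&roi&(d>0)];p=p[np.abs((p-lip)@Y)<(.16 if k=='yellow' else .22)]
        if k!='yellow':
            p=p[np.abs(np.abs((p-lip)@Y)-.172)<.03]
            # top face only: fit-upper
        h=p@Z;hm=np.median(h[h>np.percentile(h,30)]) ;r[k]=np.median(h)
        med=np.median(h);r[k]=np.median(h[np.abs(h-np.percentile(h,70))<.006])
    print(n,{k:round(v,4) for k,v in r.items()},'green-yellow mm',round((r['green']-r['yellow'])*1e3,1),'red-yellow',round((r['red']-r['yellow'])*1e3,1))
E
python3 look.py 2
python3 - <<'E'
import subprocess,re
s=open('look.py').read().replace("im,d=ctrl.get_image(n);np.save(f'pics/{n}{tag}im.npy',im);np.save(f'pics/{n}{tag}.npy',d)","im=np.load(f'pics/{n}{tag}im.npy');d=np.load(f'pics/{n}{tag}.npy')")
s='\n'.join(l for l in s.split('\n') if 'imwrite' not in l)
open('relook.py','w').write(s)
E
for t in 0 1; do python3 relook.py $t; done
```

```text
scene {'yellow': np.float64(0.4648), 'green': np.float64(0.5181), 'red': np.float64(0.6331)} green-yellow mm 53.3 red-yellow 168.3
top {'yellow': np.float64(0.4666), 'green': np.float64(0.5203), 'red': np.float64(0.6347)} green-yellow mm 53.8 red-yellow 168.1
scene {'yellow': np.float64(0.4578), 'green': np.float64(0.5182), 'red': np.float64(0.633)} green-yellow mm 60.4 red-yellow 175.2
top {'yellow': np.float64(0.4591), 'green': np.float64(0.5207), 'red': np.float64(0.6351)} green-yellow mm 61.6 red-yellow 176.0
scene {'yellow': np.float64(0.4578), 'green': np.float64(0.5185), 'red': np.float64(0.6331)} green-yellow mm 60.7 red-yellow 175.3
top {'yellow': np.float64(0.459), 'green': np.float64(0.5206), 'red': np.float64(0.6347)} green-yellow mm 61.6 red-yellow 175.7
```

```bash
python3 -m creep '[{"hand":0,"translation":[0.2,0,0],"delta_rot":[0,0,0]},{"hand":0,"translation":[0.2,0,0],"delta_rot":[0,0,0]},{"hand":0,"translation":[0.2,0,0],"delta_rot":[0,0,0]},{"hand":0,"translation":[0.2,0,0],"delta_rot":[0,0,0]}]'; python3 log.py; python3 look.py 3
```

```text
t: 7.68
tool_pos: [0.5889, -0.0859, 0.18]
tool_rot: [-2.254, -0.49, -1.27]
contact_force: [-1.7, -1.6, -3.1]
opening: 0.0
t 7.675 q [-0.703 -0.076  2.123  1.222  1.237 -0.099] p [ 0.5889 -0.0859  0.18  ] 
 [[ 0.499  0.533  0.683]
 [ 0.063 -0.809  0.585]
 [ 0.864 -0.249 -0.437]] F [-1.7 -1.6 -3.1] op 0.0
scene {'yellow': np.float64(0.4733), 'green': np.float64(0.5185), 'red': np.float64(0.6331)} green-yellow mm 45.2 red-yellow 159.8
top {'yellow': np.float64(0.475), 'green': np.float64(0.5203), 'red': np.float64(0.6346)} green-yellow mm 45.3 red-yellow 159.7
```

```bash
python3 -m creep '[{"hand":0,"translation":[0.3,0,0],"delta_rot":[0,0,0]},{"hand":0,"translation":[0.3,0,0],"delta_rot":[0,0,0]},{"hand":0,"translation":[0.3,0,0],"delta_rot":[0,0,0]},{"hand":0,"translation":[0.3,0,0],"delta_rot":[0,0,0]},{"hand":0,"translation":[0.3,0,0],"delta_rot":[0,0,0]},{"hand":0,"translation":[0.3,0,0],"delta_rot":[0,0,0]},{"hand":0,"translation":[0.3,0,0],"delta_rot":[0,0,0]},{"hand":0,"translation":[0.3,0,0],"delta_rot":[0,0,0]}]'; python3 look.py 4
python3 -m creep '[{"hand":0,"translation":[0.3,0,0],"delta_rot":[0,0,0]},{"hand":0,"translation":[0.3,0,0],"delta_rot":[0,0,0]},{"hand":0,"translation":[0.3,0,0],"delta_rot":[0,0,0]},{"hand":0,"translation":[0.2,0,0],"delta_rot":[0,0,0]},{"hand":0,"translation":[0,0,0],"delta_rot":[0,0,0]},{"hand":0,"translation":[0,0,0],"delta_rot":[0,0,0]}]'; python3 look.py 5;python3 log.py
```

```text
t: 8.78
tool_pos: [0.6008, -0.0844, 0.2009]
tool_rot: [-2.253, -0.49, -1.27]
contact_force: [-3.5, -2.0, -2.2]
opening: -0.0
scene {'yellow': np.float64(0.4973), 'green': np.float64(0.5185), 'red': np.float64(0.6333)} green-yellow mm 21.2 red-yellow 135.9
top {'yellow': np.float64(0.4994), 'green': np.float64(0.5203), 'red': np.float64(0.6345)} green-yellow mm 20.9 red-yellow 135.0
t: 9.62
tool_pos: [0.6066, -0.0837, 0.2107]
tool_rot: [-2.253, -0.49, -1.272]
contact_force: [-0.4, 0.5, -1.4]
opening: 0.0001
scene {'yellow': np.float64(0.5086), 'green': np.float64(0.5181), 'red': np.float64(0.6329)} green-yellow mm 9.5 red-yellow 124.2
top {'yellow': np.float64(0.5102), 'green': np.float64(0.5204), 'red': np.float64(0.6347)} green-yellow mm 10.2 red-yellow 124.5
t 9.725 q [-0.676 -0.093  2.078  1.212  1.235 -0.031] p [ 0.6066 -0.0838  0.2107] 
 [[ 0.498  0.533  0.684]
 [ 0.063 -0.809  0.585]
 [ 0.865 -0.248 -0.436]] F [-1.55 -0.17 -0.33] op -0.0
```

```bash
python3 -m creep '[{"hand":0,"translation":[0.2,0,0],"delta_rot":[0,0,0]},{"hand":0,"translation":[0.2,0,0],"delta_rot":[0,0,0]},{"hand":0,"translation":[0.2,0,0],"delta_rot":[0,0,0]},{"hand":0,"translation":[0.2,0,0],"delta_rot":[0,0,0]},{"hand":0,"translation":[0.2,0,0],"delta_rot":[0,0,0]},{"hand":0,"translation":[0,0,0],"delta_rot":[0,0,0]},{"hand":0,"translation":[0,0,0],"delta_rot":[0,0,0]},{"hand":0,"translation":[0,0,0],"delta_rot":[0,0,0]}]'; python3 look.py 6;python3 log.py
```

```text
t: 10.72
tool_pos: [0.6115, -0.0832, 0.2193]
tool_rot: [-2.253, -0.489, -1.272]
contact_force: [-0.3, 0.5, -0.8]
opening: 0.0001
scene {'yellow': np.float64(0.5186), 'green': np.float64(0.5182), 'red': np.float64(0.6331)} green-yellow mm -0.4 red-yellow 114.5
top {'yellow': np.float64(0.5201), 'green': np.float64(0.5203), 'red': np.float64(0.6345)} green-yellow mm 0.3 red-yellow 114.5
t 10.825 q [-0.669 -0.096  2.065  1.208  1.235 -0.011] p [ 0.6115 -0.0832  0.2193] 
 [[ 0.498  0.533  0.684]
 [ 0.063 -0.809  0.585]
 [ 0.865 -0.248 -0.437]] F [ 0.06 -0.26  0.58] op 0.0007
```

The lip is level with the green clip. I'll lower the fingers off the lip and pull back along the tool axis.

```bash
python3 -m creep '[{"hand":0,"translation":[-0.3,0,0],"delta_rot":[0,0,0]},{"hand":0,"translation":[-0.6,0,0],"delta_rot":[0,0,0]},{"hand":0,"translation":[-0.6,0,-0.5],"delta_rot":[0,0,0]},{"hand":0,"translation":[0,0,-1.5],"delta_rot":[0,0,0]},{"hand":0,"translation":[0,0,-2],"delta_rot":[0,0,0]},{"hand":0,"translation":[0,0,-2],"delta_rot":[0,0,0]},{"hand":0,"translation":[0,0,-2],"delta_rot":[0,0,0]},{"hand":0,"translation":[0,0,-2],"delta_rot":[0,0,0]}]'
python3 -m creep '[{"hand":0,"translation":[0,0,-1],"delta_rot":[0,0,0]},{"hand":0,"translation":[0,0,0],"delta_rot":[0,0,0]},{"hand":0,"translation":[0,0,0],"delta_rot":[0,0,0]}]'; python3 look.py 7;python3 log.py
```

```text
t: 11.82
tool_pos: [0.5346, -0.1436, 0.2506]
tool_rot: [-2.254, -0.489, -1.272]
contact_force: [0.5, -0.0, 0.9]
opening: 0.0002
t: 12.2
tool_pos: [0.5286, -0.1482, 0.2537]
tool_rot: [-2.253, -0.489, -1.27]
contact_force: [-0.1, -0.1, -0.5]
opening: -0.0004
scene {'yellow': np.float64(0.5186), 'green': np.float64(0.5183), 'red': np.float64(0.6329)} green-yellow mm -0.3 red-yellow 114.3
top {'yellow': np.float64(0.52), 'green': np.float64(0.5207), 'red': np.float64(0.6347)} green-yellow mm 0.7 red-yellow 114.7
t 12.3 q [-0.891 -0.225  2.113  1.131  1.459 -0.018] p [ 0.5286 -0.1479  0.2535] 
 [[ 0.499  0.533  0.683]
 [ 0.063 -0.808  0.586]
 [ 0.864 -0.25  -0.437]] F [-0.18 -0.12  0.56] op 0.0
```

View pics/scene7.png

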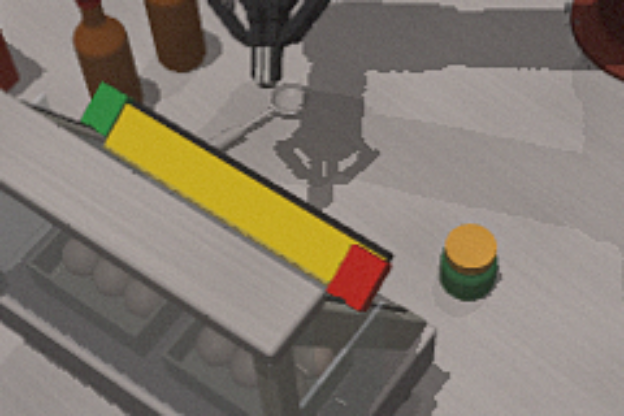

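View pics/top7.png

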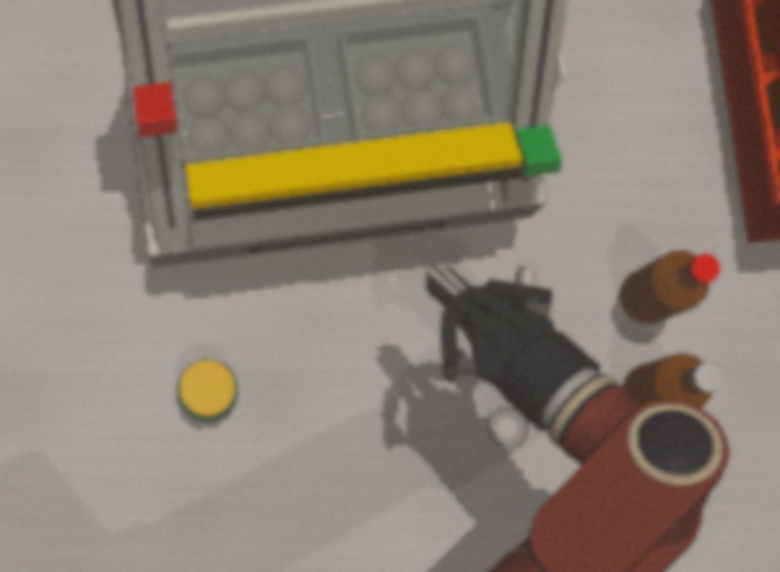

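The pictures show the yellow lip flush with the green clip: the lip's end meets the clip at (110,115) in the scene crop and (525,148) in the top crop. The fingers are free of it, and the jar, spoon and bottles have not moved.

```bash
python3 -c "
from station import ctrl
print(ctrl.finish_job())"
```

```text
the job is handed in; nothing more can be done
None
```

The window is up with its lip level with the green clip, and I handed the job in at about 12 s; `finish_job` gives no verdict.

I slid the shut fingertips under the lip and pushed gently along the slide for about 61 mm. The measured contact force read about 5 N or less each time I checked. I then lowered the fingers off the lip and backed away.

**Last checks after backing off:**
- **Level:** the lip is within 1 mm of the green clip. The two cameras read -0.3 mm and +0.7 mm, so they differ by about 1 mm. The reading was the same before and after I let go.
- **Red clip:** the lip is about 114 mm below it.
- **Clips:** both were where they started, to within about 0.5 mm along the slide.
- **Bystanders:** the jar, spoon and bottles look unmoved in the final pictures. I did not re-check the pan and tub, which were outside the cropped view; the arm only passed well above their area.
- **Robot:** the force reading was at noise level, with the arm clear of everything.

No check failed.

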